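Set the flip tags of the vial stock board

ROBOT

A 6-joint arm with a two-finger parallel gripper is mounted at the origin on the work surface. World frame = base frame: x ahead of the robot, y to its left, z up, the work surface at z = 0. Lengths are in m, angles in degrees, forces in N, time in s.
With the tool pointing down it reaches from about 0.3 to 0.75 m from the base axis. Payload 8.5 kg.
Tool frame: the origin (TCP) lies at the very end of the fingers, on their centre line; the grasp point (between the pads) lies 19 mm behind it (env.grip_depth is the z of the grasp point in the tool frame, in m); z points along the fingers, y is the direction in which the jaws open and shut (so a half turn about z gives the same grasp; the last joint's range is limited). The gripper opens to 85 mm and grips with 20 to 120 N. Pads are 22 mm wide; open, the fingers measure 114 mm over their backs; the gripper's body (76 mm by 85 mm) begins 54 mm behind the grasp point. The pads swing forward as they close: fully open they stand 13 mm farther back than shut.
Start: joints at [55.617, 21.807, 74.336, -0, 83.858, -12.336], TCP at [0.206, 0.51, 0.231] pointing down, gripper open.
Joint ranges: [-178.18, 178.18], [-50.72, 133.34], [12.68, 142.11], [-81.47, 261.47], [9.98, 163.14], [-165.26, 165.26]. Speed limits (degrees/s): [136.94, 136.94, 180, 180, 180, 180].

INTERFACE

Orientations are given as a 3x3 rotation matrix whose columns are the frame's x, y, z axes.
In Python, from rig import env gives the robot as it stands.
- The arm moves only by the tool apply_moves, never from a script. Its argument "plan" is a list of rows, each an object of numbers: "tx", "ty", "tz": the shift along the world's x, y, z in mm; "rx", "ry", "rz": the turn, a rotation vector about the world's x, y, z in rad; "jaw": the opening, from -1 (shut) to 1 (fully open). A call has 1 to 12 rows; each row is the pose to reach, as a shift and turn from the pose measured when the call began; what a row does not reach only later rows make up. A row lasts 1/10 s, in which the tool goes at most 50 mm and 8.59 degrees, less where a joint would pass 70% of its speed; a pose out of reach is approached as far as the arm can. A call with a gripper value outside its range is refused whole. The fingers move at their own pace and stop on an object; "grip_force" is the grip in N (left out, the last holds). Time passes only in rows, so rows that repeat a pose let the fingers close. It gives the time, the measured TCP pose, the force and the opening at its end, in the units of the state.
- env.observe(): the state, without advancing time (a new reading comes with each control period).
- env.get_image(name): name is "scene" or "top" or "wrist"; returns a dict with "image" (420x560x3 uint8, red, green, blue), "intrinsics" (3x3 intrinsics, pixels), "world_from_camera" (4x4, takes a point from camera to world coordinates). Camera axes: x right, y up, looking along -z (the intrinsics and any distortion apply to the point x, -y, -z); pixel columns grow to the right and rows downward; lengths in m; the calibration is good to about 2 mm. The wrist camera is an equidistant fisheye: a pixel r from the principal point sees the ray r / f radians off the axis. A picture is of the moment at which its call begins. There is no depth.
- env.close_job(): hands the job in, once; it reports no verdict.
The state is a dict: "time_s": time; "q": joint angles; "qvel": joint speeds; "joint_efforts": joint torques, N m; "position": TCP position; "tool_rot": TCP orientation; "ft_force": force on the tool from outside, world axes, zero at the start; "wrist_torque": the same for the moment, N m; "grip_width": finger opening in m.
Only numpy, scipy, OpenCV 4.12 (cv2) and the standard library are available. Lean on these libraries where they do the work, as an engineer would, in place of code of your own. Each camera call takes 0.05 s, during which the arm holds its last target.

TASK

Each vial rack on the stock board has a hinged red/green flip tag in front of it. With a fingertip, gently push over the tags that are wrong, so that every rack with a vial in each of its wells shows the green face up and the rack that is not full shows red. Leave the tags that are already right as they are, and do not shift or lift the racks or anything else.

Things in the scene. Friction and masses are not known exactly. Their poses are not given: they have to be found in the camera images.
- stand_a: Fixed aluminium tag stand on the board; origin: centre of its underside, 6 mm above the bench. x axis: from the robot side towards the racks; y axis: along the hinge. Base 30 x 76 x 6 mm, two 10 x 5 mm posts 66 mm apart in y, 44 mm tall; hinge rod between them 40 mm above the origin; rest arms beside the posts reach 17 mm to -x and +x, up to 53 mm above the origin.
- tag_a (a joint): Flip tag on stand_a's rod: plate 50 mm wide, 60 mm from hinge to free edge, 4 mm thick, 20 g. 0: leans 45 deg from upright to -x, red up; 0.785: upright; 1.571: leans 45 deg to +x (racks), green up. At rest the free edge is 42 mm sideways of the hinge, 42 mm above it, open below. Smooth (friction 0.3), swings freely (0.004 Nm); pushed past upright it falls to the other stop in about 1 s. Starts red.
- place_a (a point): Middle of the rack place that stand_a's tag speaks for: on the board, 160 mm along +x from the stand's origin.
- rack_a: White vial rack, 60 (x) x 78 (y) x 22 mm, 3 x 4 wells, loose, standing on the board within 10 mm of one of the four places; origin: centre of its underside. FULL: 12 amber vials with blue caps, one in each well. Vial tops 51.5 mm above the origin.
- stand_b: Fixed aluminium tag stand on the board; origin: centre of its underside, 6 mm above the bench. x axis: from the robot side towards the racks; y axis: along the hinge. Base 30 x 76 x 6 mm, two 10 x 5 mm posts 66 mm apart in y, 44 mm tall; hinge rod between them 40 mm above the origin; rest arms beside the posts reach 17 mm to -x and +x, up to 53 mm above the origin.
- tag_b (a joint): Flip tag on stand_b's rod: plate 50 mm wide, 60 mm from hinge to free edge, 4 mm thick, 20 g. 0: leans 45 deg from upright to -x, red up; 0.785: upright; 1.571: leans 45 deg to +x (racks), green up. At rest the free edge is 42 mm sideways of the hinge, 42 mm above it, open below. Smooth (friction 0.3), swings freely (0.004 Nm); pushed past upright it falls to the other stop in about 1 s. Starts red.
- place_b (a point): Middle of the rack place that stand_b's tag speaks for: on the board, 160 mm along +x from the stand's origin.
- rack_b: White vial rack, 60 (x) x 78 (y) x 22 mm, 3 x 4 wells, loose, standing on the board within 10 mm of one of the four places; origin: centre of its underside. FULL: 12 amber vials with blue caps, one in each well. Vial tops 51.5 mm above the origin.
- stand_c: Fixed aluminium tag stand on the board; origin: centre of its underside, 6 mm above the bench. x axis: from the robot side towards the racks; y axis: along the hinge. Base 30 x 76 x 6 mm, two 10 x 5 mm posts 66 mm apart in y, 44 mm tall; hinge rod between them 40 mm above the origin; rest arms beside the posts reach 17 mm to -x and +x, up to 53 mm above the origin.
- tag_c (a joint): Flip tag on stand_c's rod: plate 50 mm wide, 60 mm from hinge to free edge, 4 mm thick, 20 g. 0: leans 45 deg from upright to -x, red up; 0.785: upright; 1.571: leans 45 deg to +x (racks), green up. At rest the free edge is 42 mm sideways of the hinge, 42 mm above it, open below. Smooth (friction 0.3), swings freely (0.004 Nm); pushed past upright it falls to the other stop in about 1 s. Starts red.
- place_c (a point): Middle of the rack place that stand_c's tag speaks for: on the board, 160 mm along +x from the stand's origin.
- rack_c: White vial rack, 60 (x) x 78 (y) x 22 mm, 3 x 4 wells, loose, standing on the board within 10 mm of one of the four places; origin: centre of its underside. FULL: 12 amber vials with blue caps, one in each well. Vial tops 51.5 mm above the origin.
- stand_d: Fixed aluminium tag stand on the board; origin: centre of its underside, 6 mm above the bench. x axis: from the robot side towards the racks; y axis: along the hinge. Base 30 x 76 x 6 mm, two 10 x 5 mm posts 66 mm apart in y, 44 mm tall; hinge rod between them 40 mm above the origin; rest arms beside the posts reach 17 mm to -x and +x, up to 53 mm above the origin.
- tag_d (a joint): Flip tag on stand_d's rod: plate 50 mm wide, 60 mm from hinge to free edge, 4 mm thick, 20 g. 0: leans 45 deg from upright to -x, red up; 0.785: upright; 1.571: leans 45 deg to +x (racks), green up. At rest the free edge is 42 mm sideways of the hinge, 42 mm above it, open below. Smooth (friction 0.3), swings freely (0.004 Nm); pushed past upright it falls to the other stop in about 1 s. Starts green.
- place_d (a point): Middle of the rack place that stand_d's tag speaks for: on the board, 160 mm along +x from the stand's origin.
- rack_d: White vial rack, 60 (x) x 78 (y) x 22 mm, 3 x 4 wells, loose, standing on the board within 10 mm of one of the four places; origin: centre of its underside. NOT full: 5 amber vials with blue caps, 7 empty black wells. Vial tops 51.5 mm above the origin.
- board: Fixed grey stock board lying on the bench, 290 (x) x 460 (y) x 6 mm; tag stands in a row along y, 105 mm apart, a rack place behind each. Origin on the bench, 80 mm in +x from the hinge row and 80 mm in -x from the row of rack places; the board reaches from 160 mm in -x to 130 mm in +x of it.
- jar_1: Small clear sample jar with white cap, 21 mm diameter, 42 mm tall, on the board between two lanes, about 40 mm on the robot's side of the hinge row; loose, to be left alone. Origin: centre of its underside.
- jar_2: Small clear sample jar with white cap, 21 mm diameter, 42 mm tall, on the board between two lanes, about 70 mm on the racks' side of the hinge row; loose, to be left alone. Origin: centre of its underside.
- reagent: Amber jar with blue cap, 80 mm diameter, 150 mm tall, on the bench left of the board; loose, to be left alone. Origin: centre of its underside.
- beaker: Glass beaker, 72 mm diameter, 90 mm tall, right of the board; loose, to be left alone. Origin: centre of its underside.
- marker: Black marker lying on the bench, 130 mm long, 16 mm thick; loose, to be left alone. Origin: centre of its underside.
- notes: Yellow note block 76 x 76 x 20 mm; loose, to be left alone. Origin: centre of its underside.
- timer: White timer 60 x 70 x 20 mm, on the bench left of the board; loose, to be left alone. Origin: centre of its underside.

How it is judged:
By the outcome, as a careful person would: the job done as asked, in the order asked, and still so for the second after the job is handed in, with the robot touching nothing.
It also fails if it takes over 61 s, if anything falls off the work surface, if the arm or the gripper's body presses on something with over 40 N, if the wrist force passes 120 N, or if a joint passes its speed limit or range.

## Working session

There is one attempt and no reset: what is moved stays moved. The work goes in short steps, Python scripts to look and compute and a tool call to move; the robot and the scene stay as the last step left them, time stands still between calls to the robot, and variables do not carry over. Pictures are saved under pics/ and viewed, and the job is handed in when it is done.

Besides the shell and the picture viewer there is one more tool, called after "Emit:" by a JSON object that holds its "method" and its "body". apply_moves: Moves the arm, as the interface text tells. Its arguments: {"type":"object","properties":{"plan":{"type":"array","items":{"type":"object","properties":{"tx":{"type":"number"},"ty":{"type":"number"},"tz":{"type":"number"},"rx":{"type":"number"},"ry":{"type":"number"},"rz":{"type":"number"},"jaw":{"type":"number"}}}},"grip_force":{"type":"number"}},"required":["plan"]}

```bash
mkdir -p pics; ls; python3 - <<'E'
from rig import env
import cv2,numpy as np
s=env.observe();print(s['time_s'],s['position'],s['tool_rot'],s['grip_width'])
for n in ['scene','top','wrist']:
    d=env.get_image(n);cv2.imwrite(f'pics/{n}0.png',d['image'][:,:,::-1]);print(n,np.round(d['intrinsics'],1).tolist(),np.round(d['world_from_camera'],3).tolist(), [k for k in d])
E
```

```text
pics
0.0 [0.20627694 0.50953001 0.23069401] [[-9.26872775e-01  3.75374640e-01 -8.59305169e-04]
 [ 3.75375477e-01  9.26872010e-01 -1.23669626e-03]
 [ 3.32241496e-04 -1.46882218e-03 -9.99998866e-01]] 0.08541742870050631
scene [[386.1, 0.0, 277.6], [0.0, 386.1, 214.7], [0.0, 0.0, 1.0]] [[0.252, -0.772, 0.583, 1.173], [0.968, 0.208, -0.142, -0.204], [-0.012, 0.6, 0.8, 0.963], [0.0, 0.0, 0.0, 1.0]] ['image', 'intrinsics', 'world_from_camera']
top [[494.0, 0.0, 284.3], [0.0, 494.0, 213.3], [0.0, 0.0, 1.0]] [[0.014, 0.982, -0.189, 0.242], [-1.0, 0.012, -0.013, -0.047], [-0.011, 0.189, 0.982, 1.433], [0.0, 0.0, 0.0, 1.0]] ['image', 'intrinsics', 'world_from_camera']
wrist [[325.2, 0.0, 288.0], [0.0, 325.2, 210.6], [0.0, 0.0, 1.0]] [[0.375, -0.885, -0.275, 0.137], [0.927, 0.358, 0.112, 0.539], [-0.0, -0.297, 0.955, 0.373], [0.0, 0.0, 0.0, 1.0]] ['image', 'intrinsics', 'world_from_camera']
```

View pics/top0.png

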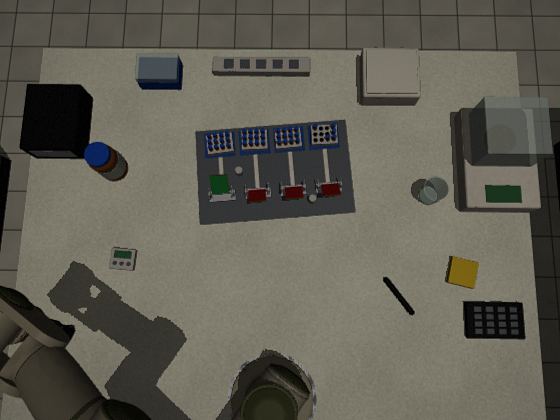

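View pics/scene0.png

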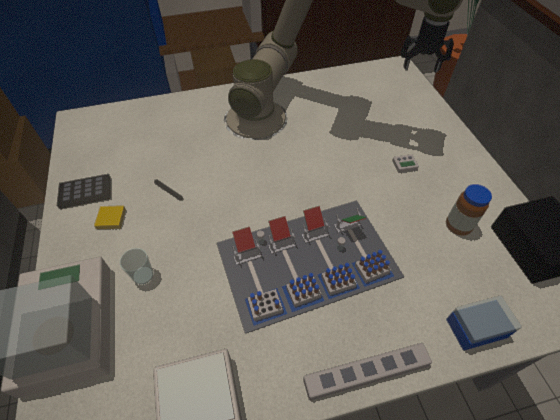

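```bash
python3 - <<'E'
import cv2,numpy as np
a=cv2.imread('pics/top0.png')[110:235,185:365];cv2.imwrite('pics/topz.png',cv2.resize(a,None,fx=4.4,fy=4.4,interpolation=cv2.INTER_CUBIC))
a=cv2.imread('pics/scene0.png')[195:330,210:405];cv2.imwrite('pics/scz.png',cv2.resize(a,None,fx=4.1,fy=4.1,interpolation=cv2.INTER_CUBIC))
E
```

```text
(no output)
```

View pics/topz.png

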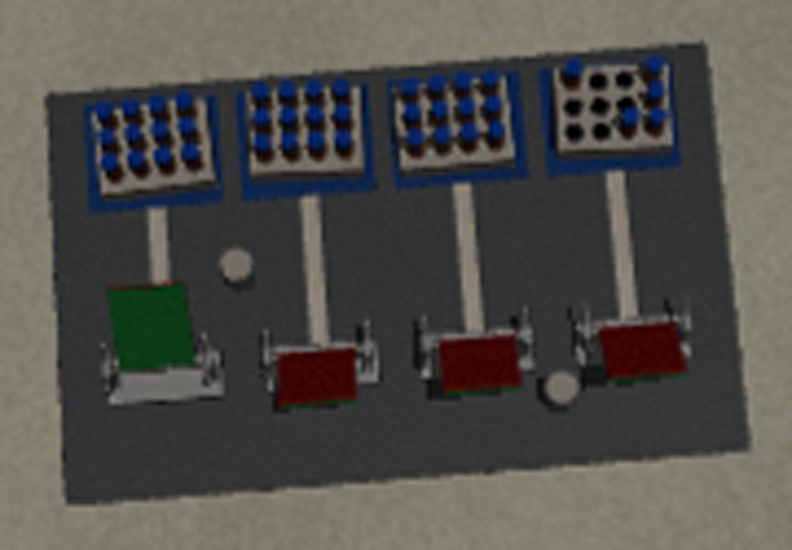

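View pics/scz.png

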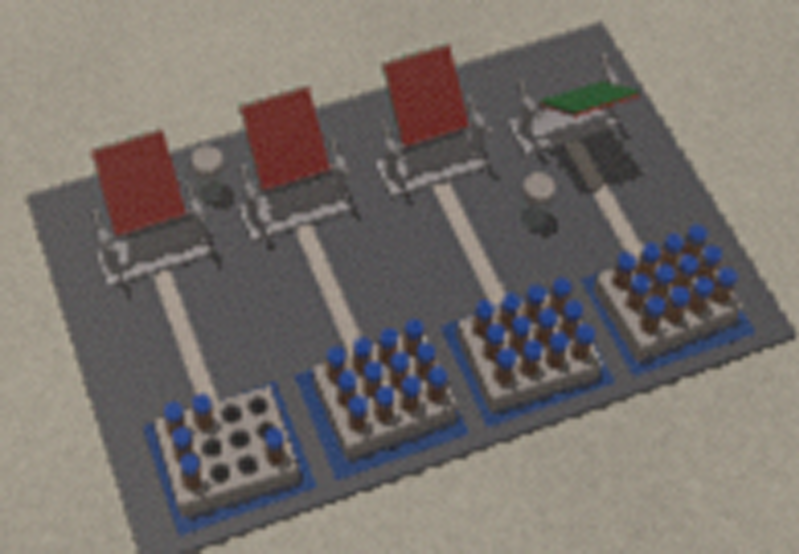

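View pics/wrist0.png

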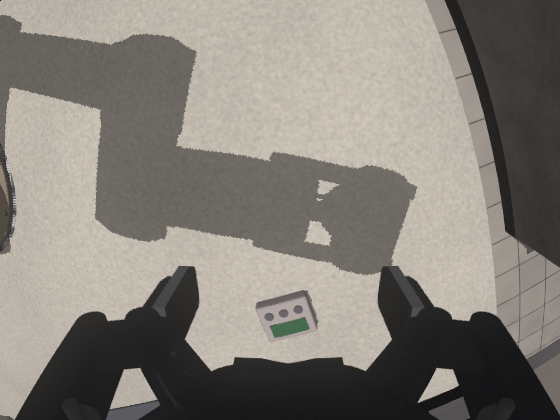

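```bash
cat > h.py <<'E'
import cv2,numpy as np
def ray(d,u,v):
    K=d['intrinsics'];T=d['world_from_camera']
    c=np.array([(u-K[0,2])/K[0,0],-(v-K[1,2])/K[1,1],-1.]);return T[:3,3],T[:3,:3]@c
def onz(d,u,v,z):
    o,r=ray(d,u,v);return o+r*(z-o[2])/r[2]
def tri(p,q):
    (o1,r1),(o2,r2)=p,q
    s=np.linalg.lstsq(np.c_[r1,-r2],o2-o1,rcond=None)[0];a=o1+r1*s[0];b=o2+r2*s[1];return (a+b)/2,np.linalg.norm(a-b)
def blobs(img,m,amin):
    n,l,st,c=cv2.connectedComponentsWithStats(m.astype(np.uint8));return [(c[i],st[i][4],l==i) for i in range(1,n) if st[i][4]>amin]
E
python3 - <<'E'
from rig import env
from h import *
R={}
for n in ['top','scene']:
    d=env.get_image(n);im=d['image'].astype(int);r,g,b=im[...,0],im[...,1],im[...,2]
    x0,x1,y0,y1=dict(top=(185,365,110,235),scene=(210,405,195,330))[n]
    w=np.zeros(r.shape,bool);w[y0:y1,x0:x1]=1
    red=w&(r>60)&(r>2.2*g)&(r>2*b)&~((g>b+15))
    B=sorted([x for x in blobs(im,red,60)],key=lambda t:t[0][0]); 
    if n=='scene':B=B[::-1]
    R[n]=(d,B)
    print(n,[(np.round(c,1).tolist(),a,np.round(onz(d,*c,.068),4).tolist()) for c,a,_ in B])
    dark=w&(im.max(2)-im.min(2)<25)&(im.sum(2)<260)|(w&(b>r+20))
    m=cv2.morphologyEx(dark.astype(np.uint8),cv2.MORPH_CLOSE,np.ones((9,9)))
    big=max(blobs(im,m,500),key=lambda t:t[1])[2]
    cs,_=cv2.findContours(big.astype(np.uint8),0,2);q=cv2.boxPoints(cv2.minAreaRect(cs[0])) if n=='top' else cv2.approxPolyDP(cv2.convexHull(cs[0]),6,True)[:,0]
    print([np.round(onz(d,*p,.006)[:2],4).tolist() for p in q])
for i in range(3):
    p,e=tri(ray(R['top'][0],*R['top'][1][i][0]),ray(R['scene'][0],*R['scene'][1][i][0]));print(np.round(p,4),round(e,4))
E
```

```text
top []
[[0.7686, 0.2585], [0.8136, -0.2164], [0.5225, -0.2356], [0.4795, 0.222]]
scene [([313.9, 218.6], np.int32(237), [0.561, 0.0516, 0.068]), ([279.4, 229.3], np.int32(229), [0.5714, -0.0536, 0.068]), ([247.0, 241.6], np.int32(107), [0.5881, -0.1504, 0.068])]
[[0.7696, 0.2459], [0.8104, -0.1836], [0.7734, -0.2098], [0.5303, -0.2301], [0.4912, 0.2177]]Traceback (most recent call last):
  File "<stdin>", line 19, in <module>
IndexError: list index out of range
```

```bash
python3 - <<'E'
from rig import env
from h import *
R={}
for n in ['top','scene']:
    d=env.get_image(n);im=cv2.GaussianBlur(d['image'],(3,3),0).astype(int);r,g,b=im[...,0],im[...,1],im[...,2]
    x0,x1,y0,y1=dict(top=(185,365,110,235),scene=(210,405,195,330))[n]
    w=np.zeros(r.shape,bool);w[y0:y1,x0:x1]=1;w[:175 if n=='top' else 0]=0
    if n=='scene': w[262:]=0
    red=w&(r-np.maximum(g,b)>25)&(abs(g-b)<22)
    B=sorted([x for x in blobs(im,red,50)],key=lambda t:t[0][0]*(1 if n=='top' else -1))
    R[n]=(d,B)
    out=[]
    for c,a,m in B:
        cs,_=cv2.findContours(m.astype(np.uint8),0,2);bx=cv2.boxPoints(cv2.minAreaRect(cs[0]))
        out.append((np.round(c,1).tolist(),int(a),bx.round(0).tolist()))
    print(n,*out,sep='\n')
if len(R['top'][1])==len(R['scene'][1]):
  for i in range(3):
    p,e=tri(ray(R['top'][0],*R['top'][1][i][0]),ray(R['scene'][0],*R['scene'][1][i][0]));print(np.round(p,4),round(e,4))
d=R['top'][0]; g=lambda u,v:(185+u/4.4,110+v/4.4)
# tape lines top (zoomed px), board corners by eye
for nm,p in dict(t1a=(158,208),t2a=(310,196),t2b=(319,343),t3a=(462,184),t3b=(474,330),t4a=(616,172),t4b=(627,318),FL=(47,94),FR=(706,43),NR=(749,450),NL=(67,502)).items():
    print(nm,np.round(onz(d,*g(*p),.006)[:2],4))
d=R['scene'][0]; g=lambda u,v:(210+u/4.1,195+v/4.1)
for nm,p in dict(t2b=(441,186),t2a=(499,296),t3b=(304,228),t3a=(352,338),t4b=(165,274),t4a=(206,394),NR=(28,198),NL=(602,23),FL=(798,338)).items():
    print('s',nm,np.round(onz(d,*g(*p),.006)[:2],4))
E
```

```text
top
([256.6, 194.9], 209, [[248.0, 189.0], [265.0, 189.0], [265.0, 201.0], [248.0, 201.0]])
([293.5, 191.9], 206, [[284.0, 187.0], [302.0, 185.0], [303.0, 197.0], [285.0, 198.0]])
([330.5, 189.0], 207, [[321.0, 184.0], [339.0, 182.0], [340.0, 194.0], [322.0, 196.0]])
scene
([313.7, 217.9], 357, [[303.0, 210.0], [319.0, 205.0], [325.0, 226.0], [308.0, 230.0]])
([279.3, 228.4], 378, [[268.0, 220.0], [285.0, 216.0], [290.0, 237.0], [273.0, 241.0]])
([243.5, 239.2], 398, [[232.0, 231.0], [249.0, 226.0], [255.0, 247.0], [238.0, 252.0]])
[0.5576 0.0518 0.0668] 0.0003
[ 0.5675 -0.0531  0.0668] 0.0001
[ 0.5772 -0.1581  0.0669] 0.0001
t1a [0.6867 0.1664]
t2a [0.6963 0.0625]
t2b [0.5929 0.0538]
t3a [ 0.706  -0.0415]
t3b [ 0.6031 -0.0509]
t4a [ 0.7157 -0.147 ]
t4b [ 0.6126 -0.1543]
FL [0.768  0.2465]
FR [ 0.8097 -0.2095]
NR [ 0.5226 -0.2354]
NL [0.4819 0.2194]
s t2b [0.5974 0.0552]
s t2a [0.6929 0.0656]
s t3b [ 0.6059 -0.049 ]
s t3a [ 0.6978 -0.0405]
s t4b [ 0.6169 -0.1518]
s t4a [ 0.7124 -0.1447]
s NR [ 0.5304 -0.2336]
s NL [0.4866 0.2223]
s FL [0.7748 0.2483]
```

Emit:
{"method": "apply_moves", "body": {"plan": [{"tx":24,"ty":-39,"rz":0.04,"jaw":-1},{"tx":52,"ty":-84,"rz":0.09,"jaw":-1},{"tx":80,"ty":-129,"rz":0.14,"jaw":-1},{"tx":108,"ty":-174,"rz":0.19,"jaw":-1},{"tx":136,"ty":-219,"rz":0.24,"jaw":-1},{"tx":164,"ty":-264,"rz":0.29,"jaw":-1},{"tx":192,"ty":-309,"rz":0.34,"jaw":-1},{"tx":220,"ty":-354,"rz":0.39,"jaw":-1},{"tx":248,"ty":-399,"rz":0.43,"jaw":-1},{"tx":272,"ty":-440,"rz":0.46,"jaw":-1},{"tx":287,"ty":-464,"rz":0.478,"jaw":-1},{"tx":287,"ty":-464,"rz":0.478,"jaw":-1}], "grip_force": 20}}

```text
validation failed for argument at $.pl...
```

Emit:
{"method": "apply_moves", "body": {"plan": [{"tx":24,"ty":-39,"tz":0,"rx":0,"ry":0,"rz":0.04,"jaw":-1}], "grip_force": 20}}

```text
time_s: 0.45
position: [0.2292, 0.4725, 0.2308]
tool_rot: [[-0.943, 0.333, -0.001], [0.333, 0.943, 0.001], [0.001, 0.001, -1.0]]
ft_force: [1.7, -0.2, -0.4]
grip_width: 0.073
```

```bash
python3 -c "
from rig import env
s=env.observe();print(s['time_s'],s['position'],s['grip_width'])"
```

```text
0.45 [0.22918733 0.47250988 0.23075632] 0.0729568637708686
```

Emit:
{"method": "apply_moves", "body": {"plan": [{"tx":27,"ty":-43,"tz":0,"rx":0,"ry":0,"rz":0.04,"jaw":-1},{"tx":54,"ty":-86,"tz":0,"rx":0,"ry":0,"rz":0.09,"jaw":-1},{"tx":81,"ty":-130,"tz":0,"rx":0,"ry":0,"rz":0.14,"jaw":-1},{"tx":107,"ty":-173,"tz":0,"rx":0,"ry":0,"rz":0.19,"jaw":-1},{"tx":134,"ty":-216,"tz":0,"rx":0,"ry":0,"rz":0.24,"jaw":-1},{"tx":160,"ty":-259,"tz":0,"rx":0,"ry":0,"rz":0.29,"jaw":-1},{"tx":187,"ty":-302,"tz":0,"rx":0,"ry":0,"rz":0.34,"jaw":-1},{"tx":214,"ty":-346,"tz":0,"rx":0,"ry":0,"rz":0.38,"jaw":-1},{"tx":240,"ty":-388,"tz":0,"rx":0,"ry":0,"rz":0.41,"jaw":-1},{"tx":255,"ty":-413,"tz":0,"rx":0,"ry":0,"rz":0.43,"jaw":-1},{"tx":264,"ty":-427,"tz":0,"rx":0,"ry":0,"rz":0.438,"jaw":-1},{"tx":264,"ty":-427,"tz":0,"rx":0,"ry":0,"rz":0.438,"jaw":-1}], "grip_force": 20}}

```text
time_s: 1.65
position: [0.4941, 0.0437, 0.2304]
tool_rot: [[-0.995, -0.095, -0.001], [-0.095, 0.995, 0.0], [0.001, 0.0, -1.0]]
ft_force: [0.3, 0.2, 0.4]
grip_width: -0.0
```

Emit:
{"method": "apply_moves", "body": {"plan": [{"tx":-1,"ty":2,"tz":-20,"rx":0,"ry":0,"rz":0,"jaw":-1},{"tx":-1,"ty":2,"tz":-50,"rx":0,"ry":0,"rz":0,"jaw":-1},{"tx":-1,"ty":2,"tz":-80,"rx":0,"ry":0,"rz":0,"jaw":-1},{"tx":-1,"ty":2,"tz":-110,"rx":0,"ry":0,"rz":0,"jaw":-1},{"tx":-1,"ty":2,"tz":-135,"rx":0,"ry":0,"rz":0,"jaw":-1},{"tx":-1,"ty":2,"tz":-150,"rx":0,"ry":0,"rz":0,"jaw":-1},{"tx":-1,"ty":2,"tz":-155,"rx":0,"ry":0,"rz":0,"jaw":-1},{"tx":-1,"ty":2,"tz":-155,"rx":0,"ry":0,"rz":0,"jaw":-1}], "grip_force": 20}}

```text
time_s: 2.45
position: [0.4928, 0.0463, 0.0754]
tool_rot: [[-0.995, -0.096, -0.002], [-0.096, 0.995, 0.0], [0.002, 0.001, -1.0]]
ft_force: [-0.8, 0.4, 0.3]
grip_width: -0.0001
```

```bash
python3 - <<'E'
from rig import env
import cv2
for n in ['scene','wrist']:
    a=env.get_image(n)['image'][:,:,::-1]
    if n=='scene': a=cv2.resize(a[150:330,200:410],None,fx=3.3,fy=3.3)
    cv2.imwrite(f'pics/{n}1.png',a)
E
```

```text
(no output)
```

View pics/wrist1.png

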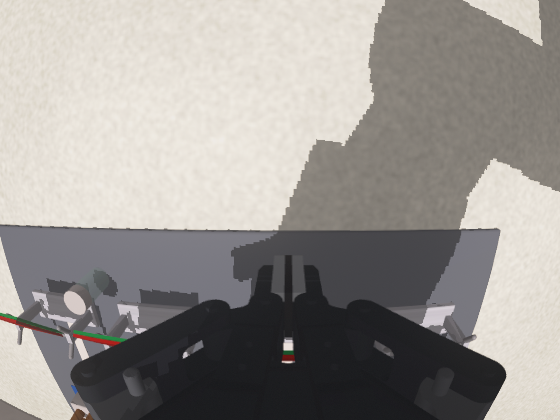

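View pics/scene1.png

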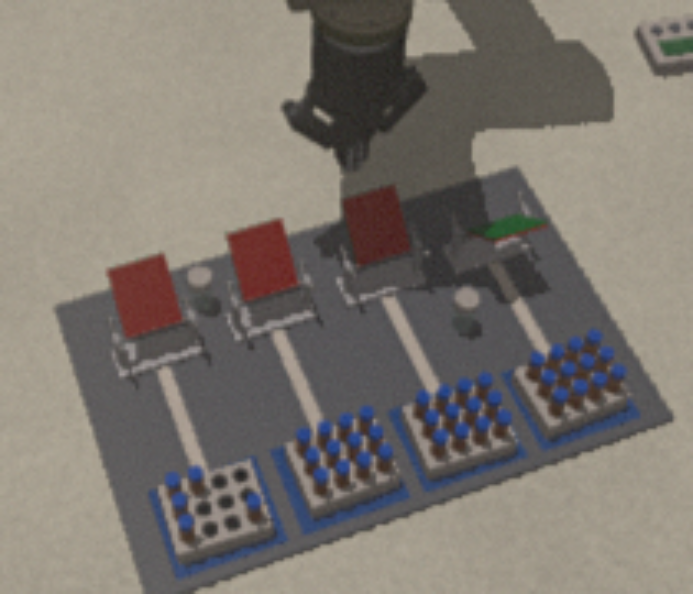

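Emit:
{"method": "apply_moves", "body": {"plan": [{"tx":5,"ty":0.5,"tz":0,"rx":0,"ry":0,"rz":0,"jaw":-1},{"tx":11,"ty":1,"tz":0,"rx":0,"ry":0,"rz":0,"jaw":-1},{"tx":17,"ty":1.5,"tz":0,"rx":0,"ry":0,"rz":0,"jaw":-1},{"tx":22,"ty":2,"tz":0,"rx":0,"ry":0,"rz":0,"jaw":-1},{"tx":27,"ty":2.5,"tz":0,"rx":0,"ry":0,"rz":0,"jaw":-1},{"tx":32,"ty":3,"tz":0,"rx":0,"ry":0,"rz":0,"jaw":-1},{"tx":37,"ty":3.5,"tz":0,"rx":0,"ry":0,"rz":0,"jaw":-1},{"tx":42,"ty":4,"tz":0,"rx":0,"ry":0,"rz":0,"jaw":-1},{"tx":47,"ty":4.5,"tz":0,"rx":0,"ry":0,"rz":0,"jaw":-1},{"tx":52,"ty":5,"tz":0,"rx":0,"ry":0,"rz":0,"jaw":-1}], "grip_force": 20}}

```text
time_s: 3.55
position: [0.5458, 0.051, 0.0762]
tool_rot: [[-0.995, -0.096, 0.0], [-0.096, 0.995, 0.0], [-0.0, 0.0, -1.0]]
ft_force: [-0.3, 0.3, -0.4]
grip_width: -0.0002
```

```bash
python3 - <<'E'
from rig import env
import cv2
a=env.get_image('scene')['image'][:,:,::-1]
cv2.imwrite(f'pics/scene2.png',cv2.resize(a[150:330,200:410],None,fx=3.3,fy=3.3))
E
```

```text
(no output)
```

View pics/scene2.png

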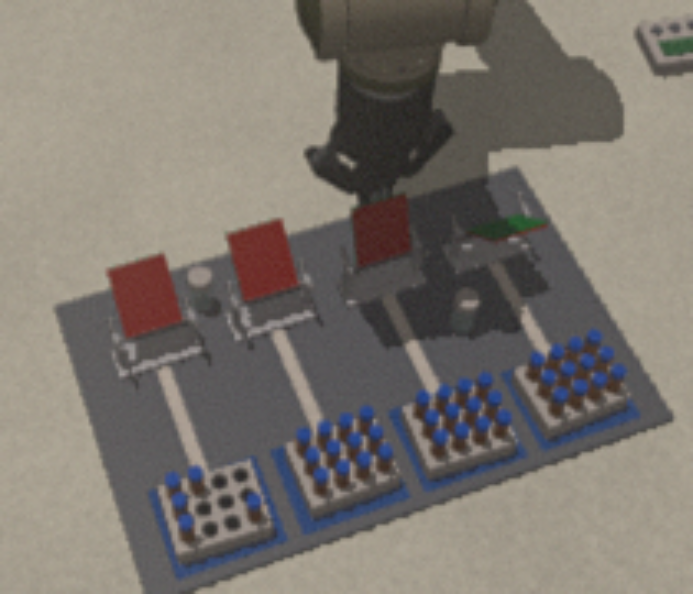

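Tag 2 is being pushed and is rising, centre near (382,230); the force is small. I'll carry on past upright.

Emit:
{"method": "apply_moves", "body": {"plan": [{"tx":5,"ty":0.5,"tz":0,"rx":0,"ry":0,"rz":0,"jaw":-1},{"tx":10,"ty":1,"tz":0,"rx":0,"ry":0,"rz":0,"jaw":-1},{"tx":15,"ty":1.5,"tz":0,"rx":0,"ry":0,"rz":0,"jaw":-1},{"tx":20,"ty":2,"tz":0,"rx":0,"ry":0,"rz":0,"jaw":-1},{"tx":25,"ty":2.5,"tz":0,"rx":0,"ry":0,"rz":0,"jaw":-1},{"tx":30,"ty":3,"tz":0,"rx":0,"ry":0,"rz":0,"jaw":-1},{"tx":35,"ty":3.5,"tz":0,"rx":0,"ry":0,"rz":0,"jaw":-1},{"tx":39,"ty":3.5,"tz":0,"rx":0,"ry":0,"rz":0,"jaw":-1},{"tx":39,"ty":3.5,"tz":0,"rx":0,"ry":0,"rz":0,"jaw":-1},{"tx":39,"ty":3.5,"tz":0,"rx":0,"ry":0,"rz":0,"jaw":-1},{"tx":39,"ty":3.5,"tz":0,"rx":0,"ry":0,"rz":0,"jaw":-1},{"tx":39,"ty":3.5,"tz":0,"rx":0,"ry":0,"rz":0,"jaw":-1}], "grip_force": 20}}

```text
time_s: 4.8
position: [0.5854, 0.0545, 0.0763]
tool_rot: [[-0.995, -0.096, 0.001], [-0.096, 0.995, 0.0], [-0.001, -0.0, -1.0]]
ft_force: [0.5, 0.6, 0.4]
grip_width: 0.0002
```

```bash
python3 - <<'E'
from rig import env
import cv2
a=env.get_image('scene')['image'][:,:,::-1]
cv2.imwrite(f'pics/scene3.png',cv2.resize(a[150:330,200:410],None,fx=3.3,fy=3.3))
E
```

```text
(no output)
```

View pics/scene3.png

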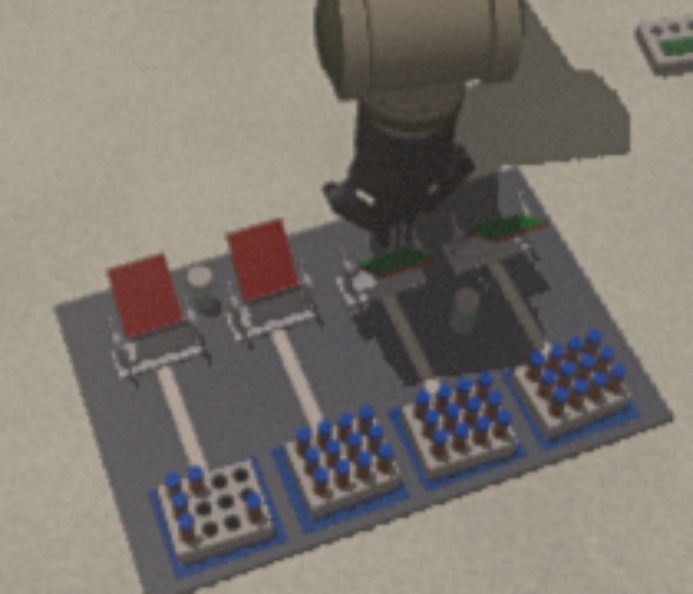

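Emit:
{"method": "apply_moves", "body": {"plan": [{"tx":-10,"ty":-1,"tz":0,"rx":0,"ry":0,"rz":0,"jaw":-1},{"tx":-35,"ty":-3,"tz":5,"rx":0,"ry":0,"rz":0,"jaw":-1},{"tx":-65,"ty":-6,"tz":20,"rx":0,"ry":0,"rz":0,"jaw":-1},{"tx":-90,"ty":-15,"tz":40,"rx":0,"ry":0,"rz":0,"jaw":-1},{"tx":-90,"ty":-40,"tz":50,"rx":0,"ry":0,"rz":0,"jaw":-1},{"tx":-86,"ty":-70,"tz":50,"rx":0,"ry":0,"rz":0,"jaw":-1},{"tx":-84,"ty":-95,"tz":40,"rx":0,"ry":0,"rz":0,"jaw":-1},{"tx":-83,"ty":-110,"tz":25,"rx":0,"ry":0,"rz":0,"jaw":-1},{"tx":-83,"ty":-113.5,"tz":10,"rx":0,"ry":0,"rz":0,"jaw":-1},{"tx":-83,"ty":-113.5,"tz":0,"rx":0,"ry":0,"rz":0,"jaw":-1},{"tx":-83,"ty":-113.5,"tz":0,"rx":0,"ry":0,"rz":0,"jaw":-1}], "grip_force": 20}}

```text
time_s: 5.95
position: [0.5018, -0.0586, 0.0754]
tool_rot: [[-0.995, -0.096, -0.001], [-0.096, 0.995, 0.001], [0.001, 0.001, -1.0]]
ft_force: [0.1, 0.7, -0.4]
grip_width: 0.0001
```

Emit:
{"method": "apply_moves", "body": {"plan": [{"tx":5,"ty":0.5,"tz":0,"rx":0,"ry":0,"rz":0,"jaw":-1},{"tx":11,"ty":1,"tz":0,"rx":0,"ry":0,"rz":0,"jaw":-1},{"tx":17,"ty":1.5,"tz":0,"rx":0,"ry":0,"rz":0,"jaw":-1},{"tx":22,"ty":2,"tz":0,"rx":0,"ry":0,"rz":0,"jaw":-1},{"tx":27,"ty":2.5,"tz":0,"rx":0,"ry":0,"rz":0,"jaw":-1},{"tx":32,"ty":3,"tz":0,"rx":0,"ry":0,"rz":0,"jaw":-1},{"tx":37,"ty":3.5,"tz":0,"rx":0,"ry":0,"rz":0,"jaw":-1},{"tx":42,"ty":4,"tz":0,"rx":0,"ry":0,"rz":0,"jaw":-1},{"tx":47,"ty":4.5,"tz":0,"rx":0,"ry":0,"rz":0,"jaw":-1},{"tx":52,"ty":5,"tz":0,"rx":0,"ry":0,"rz":0,"jaw":-1}], "grip_force": 20}}

```text
time_s: 6.95
position: [0.5542, -0.0536, 0.0754]
tool_rot: [[-0.995, -0.096, -0.001], [-0.096, 0.995, 0.001], [0.001, 0.001, -1.0]]
ft_force: [-0.4, -0.3, 0.8]
grip_width: -0.0
```

Emit:
{"method": "apply_moves", "body": {"plan": [{"tx":5,"ty":0.5,"tz":0,"rx":0,"ry":0,"rz":0,"jaw":-1},{"tx":10,"ty":1,"tz":0,"rx":0,"ry":0,"rz":0,"jaw":-1},{"tx":15,"ty":1.5,"tz":0,"rx":0,"ry":0,"rz":0,"jaw":-1},{"tx":20,"ty":2,"tz":0,"rx":0,"ry":0,"rz":0,"jaw":-1},{"tx":25,"ty":2.5,"tz":0,"rx":0,"ry":0,"rz":0,"jaw":-1},{"tx":30,"ty":3,"tz":0,"rx":0,"ry":0,"rz":0,"jaw":-1},{"tx":35,"ty":3.5,"tz":0,"rx":0,"ry":0,"rz":0,"jaw":-1},{"tx":39,"ty":3.5,"tz":0,"rx":0,"ry":0,"rz":0,"jaw":-1},{"tx":39,"ty":3.5,"tz":0,"rx":0,"ry":0,"rz":0,"jaw":-1},{"tx":39,"ty":3.5,"tz":0,"rx":0,"ry":0,"rz":0,"jaw":-1},{"tx":39,"ty":3.5,"tz":0,"rx":0,"ry":0,"rz":0,"jaw":-1},{"tx":39,"ty":3.5,"tz":0,"rx":0,"ry":0,"rz":0,"jaw":-1}], "grip_force": 20}}

```text
time_s: 8.15
position: [0.5931, -0.0501, 0.0754]
tool_rot: [[-0.995, -0.095, -0.001], [-0.095, 0.995, 0.001], [0.001, 0.001, -1.0]]
ft_force: [1.1, 0.1, -0.7]
grip_width: -0.0001
```

```bash
python3 - <<'E'
from rig import env
import cv2
a=env.get_image('scene')['image'][:,:,::-1]
cv2.imwrite(f'pics/scene4.png',cv2.resize(a[150:330,200:410],None,fx=3.3,fy=3.3))
E
```

```text
(no output)
```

View pics/scene4.png

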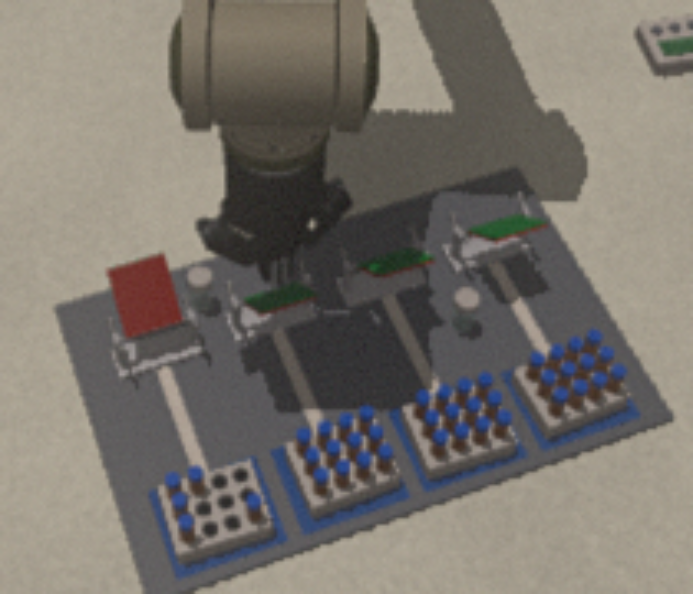

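Both tags have flipped. Next I'll retreat clear of the board and check.

Emit:
{"method": "apply_moves", "body": {"plan": [{"tx":-10,"ty":-1,"tz":0,"rx":0,"ry":0,"rz":0,"jaw":-1},{"tx":-35,"ty":-3,"tz":5,"rx":0,"ry":0,"rz":0,"jaw":-1},{"tx":-65,"ty":-6,"tz":20,"rx":0,"ry":0,"rz":0,"jaw":-1},{"tx":-95,"ty":-8,"tz":50,"rx":0,"ry":0,"rz":0,"jaw":-1},{"tx":-120,"ty":-8,"tz":80,"rx":0,"ry":0,"rz":0,"jaw":-1},{"tx":-150,"ty":-8,"tz":110,"rx":0,"ry":0,"rz":0,"jaw":-1},{"tx":-180,"ty":-8,"tz":140,"rx":0,"ry":0,"rz":0,"jaw":-1},{"tx":-200,"ty":-8,"tz":160,"rx":0,"ry":0,"rz":0,"jaw":-1},{"tx":-200,"ty":-8,"tz":160,"rx":0,"ry":0,"rz":0,"jaw":-1},{"tx":-200,"ty":-8,"tz":160,"rx":0,"ry":0,"rz":0,"jaw":-1},{"tx":-200,"ty":-8,"tz":160,"rx":0,"ry":0,"rz":0,"jaw":-1}], "grip_force": 20}}

```text
time_s: 9.3
position: [0.3934, -0.0581, 0.2345]
tool_rot: [[-0.995, -0.096, -0.002], [-0.096, 0.995, 0.002], [0.002, 0.002, -1.0]]
ft_force: [0.1, -0.1, -1.1]
grip_width: 0.0002
```

```bash
python3 - <<'E'
from rig import env
import cv2
s=env.observe();print(s['time_s'],s['ft_force'],abs(s['qvel']).max())
a=env.get_image('scene')['image'][:,:,::-1]
cv2.imwrite(f'pics/scene5.png',cv2.resize(a[150:330,200:410],None,fx=3.3,fy=3.3))
a=env.get_image('top')['image'][:,:,::-1]
cv2.imwrite(f'pics/top5.png',cv2.resize(a[110:235,185:365],None,fx=4.4,fy=4.4))
E
```

```text
9.3 [ 0.08773008 -0.14736262 -1.11480849] 0.5745175570471978
```

View pics/scene5.png

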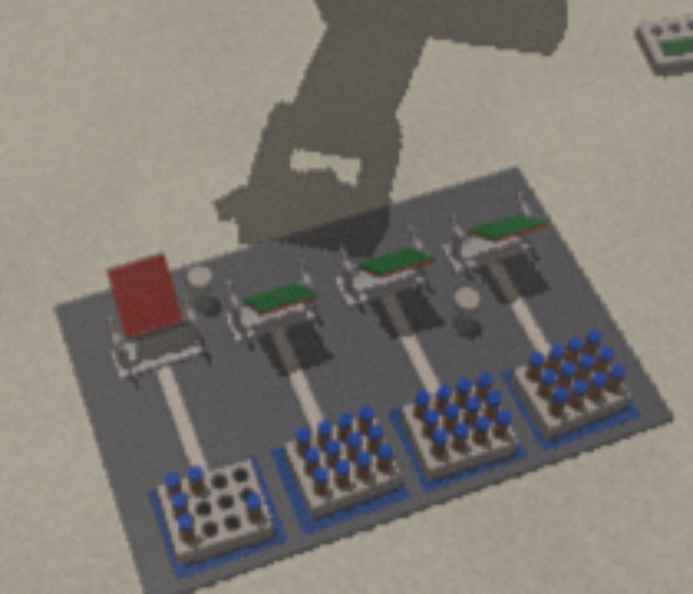

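View pics/top5.png

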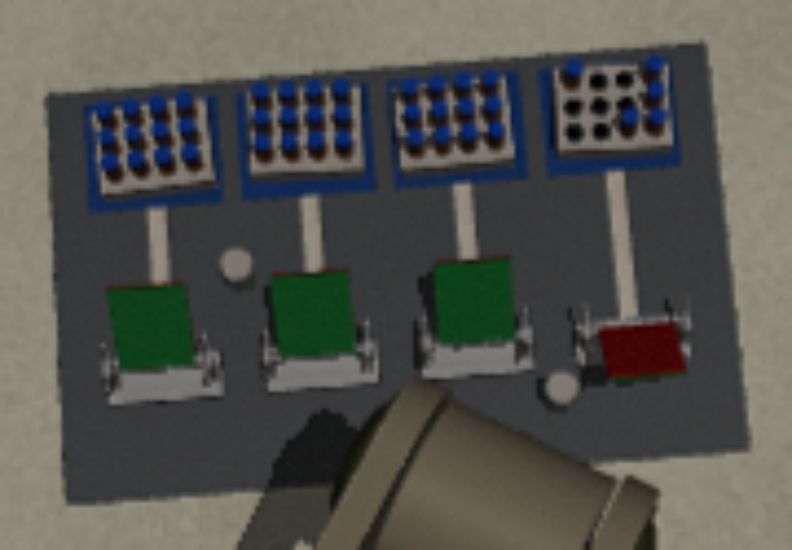

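The three full racks show green and the partly filled rack shows red. The racks and jars are where they were in the first pictures.

```bash
python3 -c "
from rig import env
print(env.close_job())"
```

```text
the job is handed in; nothing more can be done
None
```

I flipped the two wrong tags, the middle two lanes with full racks, from red to green using the closed fingertips. The leftmost tag (green, full rack) and the rightmost tag (red, rack with 5 vials) were already right, so I left them alone.

The last scene and top pictures show green on the three full racks and red on the rack that is not full. Racks, vials and small jars on the board look unmoved by eye; I did not measure this. The items off the board were not rechecked, but the arm never went near them.

The arm was clear of everything when I handed in, at about 9.4 s. Force readings at the end of each move stayed under about 2 N. No checks disagreed. My first move call was refused because its rows left out some values, and it moved nothing.

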